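# Clamp the bamboo board in the worktop board clamp

### The job

Gently slide the bamboo board under the clamp's foot until its end is fully home, centred and square against the clamp's post. Then screw the knob down clockwise, letting the hand sink with the knob so that the springy beam is neither dragged up nor pushed down, until you feel the foot touch the board, and give it about an eighth of a turn more so that it is held snugly but not overtightened. Let go of everything and leave the other things on the worktop alone.

Things in the scene. Friction and masses are not known exactly. Their poses are not given: they have to be found in the camera images.
- clamp: Board clamp bolted to the worktop, origin on the worktop, z up, -x out of its mouth (roughly to the robot). Its aluminium post, 70 mm wide, 74 mm high, has its flat front face at x = -20 mm: the stop for the board's end. A screw stands at x = -70 mm, y = 0. Under it is free space down to the worktop. Never push or press the board against post or foot with more than 32 N.
- beam_boss (a point): Top of the round boss that guides the screw, on its axis, 88 mm above the worktop at rest (boss: 32 mm diameter, 70 to 88 mm high). It is the end of a flat springy steel beam, 32 mm wide, 74 to 84 mm high, running back to the post's top. The hand or the foot's push can bend it: it rises or sinks 1 mm per 4.3 N. Before first touch keep it within 3 mm of rest.
- knob_grip (a point): Middle of the black fluted round knob on top of the screw, on its vertical axis: 34 mm diameter, 25 mm high, this point at half its height; top and sides free. At the start 150 to 153 mm above the worktop, about 50 mm of bare stem between knob and boss.
- knob (a joint): Turn of the knob in rad, clockwise from above; 0 to 0.4 at the start, end stop at 7. It lowers knob, stem and foot 28 mm a turn (4.46 mm/rad) against the beam. Once the foot stands on the board, knob and foot sink no more and turning lifts the beam instead: an eighth turn past touch gives 3.5 mm, 15 N on the board, as wanted (8 to 24 N is good). Friction 0.16 N m holds it.
- spindle: Vertical screw stem, 13 mm diameter, with the knob on top and a rubber foot, 32 mm diameter, below. Origin on its axis at the stem's lower end, 93 mm below the knob's underside. The foot's underside is 16 to 27 mm below the origin, different each time and not measured: at the start 2 to 15 mm above the board's top.
- board: Loose bamboo board, 16 mm thick, 0.25 to 0.5 kg, lying flat. Origin at the middle of the underside of its 130 mm (x) by 110 mm (y) blade. +x points to its plain square end, which goes into the clamp; the handle points to -x: 34 mm wide (y), from x = -65 to -135 mm.
- board_end (a point): Middle of the board's square end face, x = +65 mm from the board's origin, 8 mm above its underside. When home it lies at x = -20 mm, y = 0 in the clamp's frame.
- board_grip (a point): Point in the middle of the handle to grip, x = -102 mm from the board's origin, 8 mm above its underside, fingers closing across the 34 mm width (board y).
- cup: White mug, 72 mm wide, 70 mm high, standing to one side. Origin at the centre of the underside. To be left alone.
- jar: Green glass jar with cork lid, 68 mm wide, 100 mm high, standing to one side. Origin at the centre of the underside. To be left alone.
- mill: Dark wooden pepper mill, 52 mm wide, 118 mm high, standing to one side. Origin at the centre of the underside. To be left alone.
Things that resemble listed ones, but are neither listed nor needed, are in the scene too. Several things look just like the board: the one meant starts farthest to the robot's left.

How it is judged:
By the outcome, as a careful person would: the job done as asked, in the order asked, and still so for the second after the job is handed in, with the robot touching nothing.
It also fails if it takes over 72 s, if anything falls off the work surface, if the arm or the gripper's body presses on something with over 40 N, if the wrist force passes 120 N, or if a joint passes its speed limit or range.

### The arm

A 6-joint arm with a two-finger parallel gripper is mounted at the origin on the work surface. World frame = base frame: x ahead of the robot, y to its left, z up, the work surface at z = 0. Lengths are in m, angles in rad, forces in N, time in s.
With the tool pointing down it reaches from about 0.275 to 0.975 m from the base axis. Payload 8.4 kg.
Tool frame: the origin (TCP) lies at the very end of the fingers, on their centre line; the grasp point (between the pads) lies 19 mm behind it; z points along the fingers, y is the line along which they close (so a half turn about z gives the same grasp; the last joint's range is limited). The gripper opens to 92 mm and grips with 3 to 60 N. Pads are 20 mm wide; open, the fingers measure 128 mm over their backs; the gripper's body (75 mm by 189 mm) begins 69 mm behind the grasp point.
Start: joints at [-1.256, 0.353, 1.633, -0, 1.155, -0.002], TCP at [0.195, -0.594, 0.215] pointing down, gripper open.
Joint ranges: [-2.63, 2.63], [-0.92, 2.1], [0.06, 2.66], [-1.3, 4.44], [0, 2.69], [-3.02, 3.02]. Speed limits (rad/s): [2.22, 2.22, 2.79, 3.14, 3.14, 3.14].

### API

Orientations are given as a 3x3 rotation matrix whose columns are the frame's x, y, z axes.
In Python, from rig import bot, cams gives the robot as it stands. The module is installed in compiled form; this text tells all that it offers.
- The arm moves only by the tool drive_tool, never from a script. Its argument "plan" is one flat list of numbers, 7 for each row, row after row: the shift along the tool's x, y, z in m, then the turn, a rotation vector about the tool's x, y, z in rad, then the finger opening in m, from 0 to 0.0919. A call has 1 to 20 rows; each row is the pose to reach, as a shift and turn from the pose commanded when the call began, along the tool's axes at that moment; what a row does not reach only later rows make up. A row lasts 1/12 s, in which the tool goes at most 41.7 mm and 7.16 degrees, less where a joint would pass 70% of its speed; a pose out of reach is approached as far as the arm can. A call with a gripper value outside its range is refused whole. The fingers move at their own pace and stop on an object; "newtons" is the grip in N (left out, the last holds). Time passes only in rows, so rows that repeat a pose let the fingers close. It gives the time, the measured TCP pose, the force, the opening and the grip force at its end, in the units of the state.
- bot.observe(): the state, without advancing time (a new reading comes with each control period).
- cams.capture(name): name is "scene" or "top"; returns a dict with "img" (420x560x3 uint8, red, green, blue), "z_map" (420x560 float32, m along the optical axis (not along the pixel's ray), 0 where there is no reading), "fx", "fy", "cx", "cy" (pixels), "rvec" (rotation vector, rad) and "tvec" (3), from world to camera coordinates, as OpenCV has them. Camera axes: x right, y down, z forward; pixel columns grow to the right and rows downward; lengths in m; the calibration is good to about 2 mm. A picture is of the moment at which its call begins.
- bot.hand_in(): hands the job in; it is judged then, once.
The state is a dict: "clock": time; "joint_positions": joint angles; "dq": joint speeds; "joint_torque": joint torques, N m; "ee_pos": TCP position; "tool_rot": TCP orientation; "contact_force": force on the tool from outside, world axes, zero at the start; "wrist_torque": the same for the moment, N m; "opening": finger opening in m; "grip_force": force on a finger pad.
Only numpy, scipy, OpenCV 4.12 (cv2) and the standard library are available. Lean on these libraries where they do the work, as an engineer would, in place of code of your own. Each camera call takes 0.05 s, during which the arm holds its last target. There are 200 camera calls.

## Working session

There is one attempt and no reset: what is moved stays moved. The work goes in short steps, Python scripts to look and compute and a tool call to move; the robot and the scene stay as the last step left them, time stands still between calls to the robot, and variables do not carry over. Pictures are saved under pics/ and viewed, at most 10 in all, crops included, and the job is handed in when it is done.

Besides the shell and the picture viewer there is one more tool, called after "Emit:" as a command line: name --argument value ..., lists and objects as JSON in quotes. drive_tool: Moves the arm, as the interface text tells. Its arguments: {"type":"object","properties":{"plan":{"type":"array","items":{"type":"number"}},"newtons":{"type":"number"}},"required":["plan"]}

```bash
mkdir -p pics
cat > h.py <<'E'
import numpy as np, cv2
from rig import bot, cams
def cap(name,f=None):
    c=cams.capture(name)
    if f: cv2.imwrite('pics/'+f,c['img'][:,:,::-1])
    return c
def cloud(c):
    z=c['z_map']; v,u=np.mgrid[:z.shape[0],:z.shape[1]]
    P=np.stack([(u-c['cx'])/c['fx']*z,(v-c['cy'])/c['fy']*z,z],-1)
    R=cv2.Rodrigues(np.array(c['rvec'],float))[0]
    W=(P-np.array(c['tvec']).ravel())@R
    W[z<=0]=np.nan
    return W
E
python3 - <<'E'
from h import *
for n in('scene','top'):
    c=cap(n,n+'0.png'); W=cloud(c); np.savez('/tmp/'+n,W=W,img=c['img'])
    R=cv2.Rodrigues(np.array(c['rvec'],float))[0]; print(n,-R.T@np.array(c['tvec']).ravel(),c['fx'])
s=bot.observe(); print(s['clock'],s['ee_pos'],s['tool_rot'],s['opening'])
E
```

```text
scene [ 1.11096221 -0.40535218  1.11561146] 381.17815686774213
top [ 0.41851623 -0.1159525   1.50051321] 493.3635435000576
0.1 [ 0.19454913 -0.59347525  0.21395658] [[ 9.50229015e-01  3.11552013e-01 -4.02474787e-04]
 [ 3.11552273e-01 -9.50228304e-01  1.16217848e-03]
 [-2.03638898e-05 -1.22972765e-03 -9.99999244e-01]] 0.09230524275120208
```

View pics/scene0.png

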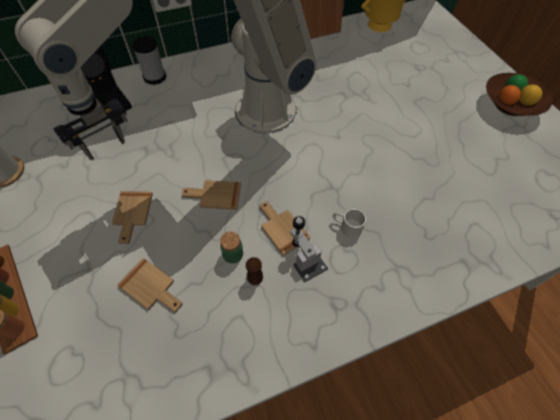

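View pics/top0.png

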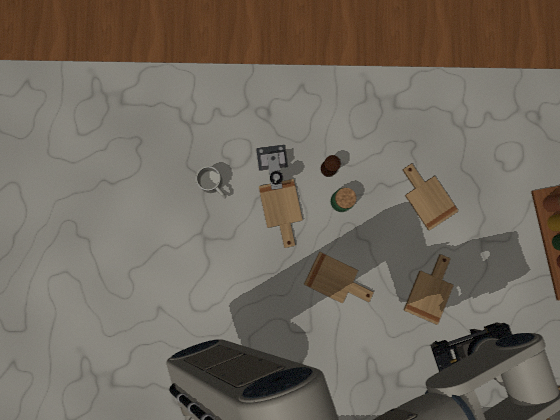

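The top view shows +x up and +y left. The clamp is at about (271,160) with its knob at (276,178), and the leftmost board at (282,207) has its handle at (288,235). The mug is at (208,179), the jar at (343,198) and the mill at (331,165). Next I'll measure them.

Run:
```python
from h import *
for n in('top','scene'):
    d=np.load('/tmp/'+n+'.npz'); W=d['W']; x,y,z=W[...,0],W[...,1],W[...,2]
    print(n)
    roi=(x>.45)&(x<.85)&(y>-.3)&(y<.1)
    # board top
    m=roi&(z>.010)&(z<.022)&(x<.72)
    nl,lab,st,ce=cv2.connectedComponentsWithStats(m.astype(np.uint8))
    for i in range(1,nl):
        if st[i,4]>150:
            P=W[lab==i]; r=cv2.minAreaRect(P[:,:2].astype(np.float32)); print('board?',st[i],P.mean(0).round(4),r)
    for lo,hi in((.06,.095),(.1,.13),(.135,.18)):
        m=roi&(z>lo)&(z<hi)
        nl,lab,st,ce=cv2.connectedComponentsWithStats(m.astype(np.uint8))
        for i in range(1,nl):
            if st[i,4]>8:
                P=W[lab==i]; print(lo,st[i],np.median(P,0).round(4),P.min(0).round(3),P.max(0).round(3),'rect',cv2.minAreaRect(P[:,:2].astype(np.float32)))
    u0,v0,u1,v1=(240,130,320,260) if n=='top' else (250,190,340,290)
    cv2.imwrite(f'pics/{n}_c.png',cv2.resize(d['img'][v0:v1,u0:u1,::-1],None,fx=4.5,fy=4.5,interpolation=cv2.INTER_CUBIC))
```

```text
top
board? [ 259  179   44   61 1535] [ 0.5472 -0.1498  0.0163] ((0.5352927446365356, -0.1525540053844452), (0.179634690284729, 0.10981111228466034), 12.623979568481445)
0.06 [261 152  25  23 366] [ 0.6774 -0.1236  0.081 ] [ 0.636 -0.159  0.06 ] [ 0.704 -0.088  0.094] rect ((0.6698492169380188, -0.12459050118923187), (0.06427844613790512, 0.06966856122016907), 7.660801410675049)
0.06 [324 162   4   9  10] [ 0.6592 -0.274   0.0913] [ 0.651 -0.281  0.08 ] [ 0.673 -0.271  0.095] rect ((0.6613323092460632, -0.2744818329811096), (0.024348676204681396, 0.004311668686568737), 22.6481990814209)
0.06 [196 166  27  29 143] [0.6159 0.0575 0.0688] [0.58  0.025 0.06 ] [0.661 0.1   0.078] rect ((0.618576169013977, 0.06412249803543091), (0.08603553473949432, 0.07012166827917099), 6.68813943862915)
0.06 [271 182  12   8  61] [ 0.602  -0.1328  0.0855] [ 0.593 -0.15   0.077] [ 0.614 -0.118  0.094] rect ((0.6035125255584717, -0.1341603547334671), (0.019493581727147102, 0.0317014679312706), 1.9345861673355103)
0.1 [325 155  11  16 135] [ 0.6667 -0.2873  0.1088] [ 0.647 -0.3    0.1  ] [ 0.691 -0.272  0.1
[... 1061 characters left out ...]
), (0.005173178389668465, 0.027145620435476303), 20.735944747924805)
0.1 [296 230   4   3  10] [ 0.6241 -0.1348  0.109 ] [ 0.619 -0.138  0.102] [ 0.626 -0.13   0.119] rect ((0.6239480376243591, -0.1345599889755249), (0.00976032018661499, 0.0038693181704729795), 52.79136276245117)
0.1 [249 258  12  14 112] [ 0.676  -0.2888  0.1076] [ 0.65 -0.3   0.1 ] [ 0.695 -0.273  0.119] rect ((0.6726994514465332, -0.2863369286060333), (0.026802586391568184, 0.044762447476387024), 89.7483901977539)
0.135 [292 216  13  15 149] [ 0.6232 -0.1345  0.161 ] [ 0.604 -0.151  0.135] [ 0.638 -0.115  0.167] rect ((0.6208673119544983, -0.13284948468208313), (0.0340295247733593, 0.03455466032028198), 4.889814853668213)
```

View pics/top_c.png

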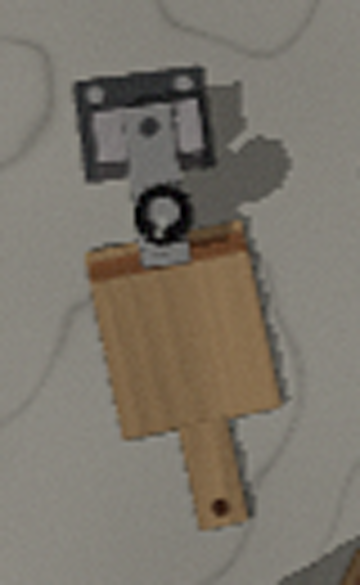

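The crop confirms this: knob at (161,213), post behind it, and the board's end already just short of the screw and yawed a few degrees from the clamp. I'll fit the poses properly.

```bash
cat >> h.py <<'E'
from scipy.optimize import minimize
def rot(a): return np.array([[np.cos(a),-np.sin(a)],[np.sin(a),np.cos(a)]])
def board_fit(W,x0=(.565,-.147,.21)):
    """board pose from points near z=16mm: mean distance outside the model outline, plus model cells left empty"""
    x,y,z=W[...,0],W[...,1],W[...,2]
    P=W[(x>.35)&(x<.72)&(y>-.23)&(y<-.05)&(z>.009)&(z<.023)][:,:2]
    def cost(p):
        Q=(P-p[:2])@rot(p[2])
        d1=np.maximum(np.abs(Q)-[.065,.055],0); d1=np.hypot(*d1.T)
        d2=np.maximum(np.abs(Q+[.100,0])-[.035,.017],0); d2=np.hypot(*d2.T)
        return np.minimum(np.minimum(d1,d2),.01).sum()
    # enclosing fit: shortest total outside distance; symmetric noise centres it
    r=minimize(cost,x0,method='Nelder-Mead',options=dict(xatol=1e-5,fatol=1e-7,initial_simplex=[np.add(x0,d) for d in((0,0,0),(.02,0,0),(0,.01,0),(0,0,.08))]))
    Q=(P-r.x[:2])@rot(r.x[2]); b=np.abs(Q[:,0])<.055
    return r.x,r.fun/len(P)*1e3,Q.min(0),Q.max(0),Q[b,1].min(),Q[b,1].max()
E
python3 - <<'E'
from h import *
np.set_printoptions(precision=4,suppress=True)
for n in('top','scene'):
    W=np.load('/tmp/'+n+'.npz')['W']; print(n,*board_fit(W))
    x,y,z=W[...,0],W[...,1],W[...,2]
    m=(x>.59)&(x<.73)&(y>-.17)&(y<-.07)
    k=W[m&(z>.145)]; print('knob',cv2.minEnclosingCircle(k[:,:2].astype(np.float32)),np.percentile(k[:,2],[50,90]))
    p=W[m&(z>.066)&(z<.088)&(x>.665)]; print('posttop',cv2.minAreaRect(p[:,:2].astype(np.float32)),np.median(p[:,2]))
    b=W[m&(z>.002)&(z<.03)&(x>.65)]; print('base',cv2.minAreaRect(b[:,:2].astype(np.float32)))
E
```

```text
top [ 0.56   -0.1471  0.2164] 0.3709601856388969 [-0.2186 -0.1015] [0.1686 0.098 ] -0.07491291904184358 0.09795367768314125
knob ((0.615851879119873, -0.13177168369293213), 0.018452323973178864) [0.1639 0.1678]
posttop ((0.6832829117774963, -0.12274807691574097), (0.03748025745153427, 0.06956499814987183), 7.2211809158325195) 0.07746457857719961
base ((0.691106379032135, -0.12100529670715332), (0.07814712822437286, 0.09835922718048096), 0.6083041429519653)
scene [ 0.5622 -0.1472  0.2177] 0.39644938251933926 [-0.135  -0.0554] [0.1664 0.0564] -0.055405754522242216 0.05639967508299936
knob ((0.6198285818099976, -0.13173645734786987), 0.019295988604426384) [0.1616 0.1644]
posttop ((0.6835829019546509, -0.12330525368452072), (0.04014192149043083, 0.07132532447576523), 7.911893844604492) 0.0753421721922269
base ((0.6957461833953857, -0.11952205002307892), (0.09647545963525772, 0.06909029185771942), 88.6609115600586)
```

Emit:
drive_tool --plan '[0.386, -0.32, 0, 0, 0, 0.1, 0.07, 0.386, -0.32, 0, 0, 0, 0.1, 0.07, 0.386, -0.32, 0, 0, 0, 0.1, 0.07, 0.386, -0.32, 0, 0, 0, 0.1, 0.07, 0.386, -0.32, 0, 0, 0, 0.1, 0.07, 0.386, -0.32, 0, 0, 0, 0.1, 0.07, 0.386, -0.32, 0, 0, 0, 0.1, 0.07, 0.386, -0.32, 0, 0, 0, 0.1, 0.07, 0.386, -0.32, 0, 0, 0, 0.1, 0.07, 0.386, -0.32, 0, 0, 0, 0.1, 0.07, 0.386, -0.32, 0, 0, 0, 0.1, 0.07, 0.386, -0.32, 0, 0, 0, 0.1, 0.07, 0.386, -0.32, 0, 0, 0, 0.1, 0.07, 0.386, -0.32, 0, 0, 0, 0.1, 0.07, 0.386, -0.32, 0.03, 0, 0, 0.1, 0.07, 0.386, -0.32, 0.06, 0, 0, 0.1, 0.07, 0.386, -0.32, 0.09, 0, 0, 0.1, 0.07, 0.386, -0.32, 0.12, 0, 0, 0.1, 0.07, 0.386, -0.32, 0.14, 0, 0, 0.1, 0.07, 0.386, -0.32, 0.14, 0, 0, 0.1, 0.07]' --newtons 20

```text
clock: 1.77
ee_pos: [0.4582, -0.1698, 0.0709]
tool_rot: [[0.977, 0.214, -0.007], [0.214, -0.977, 0.002], [-0.006, -0.004, -1.0]]
contact_force: [-1.4, 0.2, -0.3]
opening: 0.0699
grip_force: 0.0
```

Emit:
drive_tool --plan '[0, 0, 0.02, 0, 0, 0, 0.07, 0, 0, 0.04, 0, 0, 0, 0.07, 0, 0, 0.055, 0, 0, 0, 0.07, 0, 0, 0.063, 0, 0, 0, 0.07, 0, 0, 0.063, 0, 0, 0, 0.07, 0, 0, 0.063, 0, 0, 0, 0.07]'

```text
clock: 2.27
ee_pos: [0.4619, -0.1702, 0.0123]
tool_rot: [[0.977, 0.214, 0.0], [0.214, -0.977, -0.0], [0.0, 0.0, -1.0]]
contact_force: [-0.1, 0.4, 0.4]
opening: 0.0699
grip_force: 0.0
```

Run:
```python
from h import *
c=cap('scene'); c2=cap('top')
s=bot.observe(); print(s['clock'],s['ee_pos'],s['contact_force'])
cv2.imwrite('pics/g.png',cv2.resize(np.hstack([c['img'][160:290,220:350],c2['img'][160:290,220:350]])[:,:,::-1],None,fx=3,fy=3,interpolation=cv2.INTER_CUBIC))
```

```text
2.3667 [ 0.46249202 -0.17012986  0.01273423] [-0.2611535   0.32607962  0.83443693]
```

View pics/g.png

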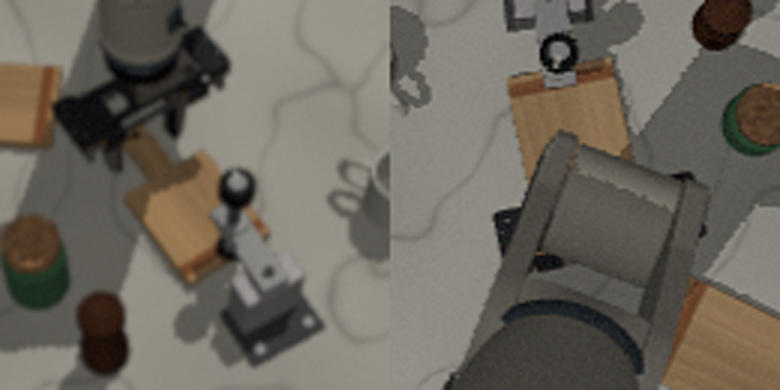

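The fingers straddle the handle (scene view, around (140,140)). Now I'll lower the last few mm and close.

Emit:
drive_tool --plan '[0, 0, 0.004, 0, 0, 0, 0.07, 0, 0, 0.009, 0, 0, 0, 0.07, 0, 0, 0.009, 0, 0, 0, 0.07, 0, 0, 0.009, 0, 0, 0, 0.028, 0, 0, 0.009, 0, 0, 0, 0.028, 0, 0, 0.009, 0, 0, 0, 0.028, 0, 0, 0.009, 0, 0, 0, 0.028, 0, 0, 0.009, 0, 0, 0, 0.028, 0, 0, 0.009, 0, 0, 0, 0.028, 0, 0, 0.009, 0, 0, 0, 0.028]' --newtons 25

```text
clock: 3.2
ee_pos: [0.4618, -0.1695, 0.0026]
tool_rot: [[0.977, 0.215, -0.0], [0.215, -0.977, 0.0], [-0.0, -0.0, -1.0]]
contact_force: [-0.3, 0.0, -0.0]
opening: 0.0336
grip_force: 25.0
```

Emit:
drive_tool --plan '[0.003, -0.001, 0, 0, 0, 0.008, 0.028, 0.006, -0.002, 0, 0, 0, 0.016, 0.028, 0.009, -0.004, 0, 0, 0, 0.024, 0.028, 0.012, -0.005, 0, 0, 0, 0.032, 0.028, 0.015, -0.006, 0, 0, 0, 0.04, 0.028, 0.018, -0.007, 0, 0, 0, 0.048, 0.028, 0.021, -0.009, 0, 0, 0, 0.056, 0.028, 0.024, -0.01, 0, 0, 0, 0.064, 0.028, 0.027, -0.011, 0, 0, 0, 0.072, 0.028, 0.03, -0.013, 0, 0, 0, 0.08, 0.028, 0.034, -0.014, 0, 0, 0, 0.086, 0.028, 0.034, -0.014, 0, 0, 0, 0.086, 0.028, 0.034, -0.014, 0, 0, 0, 0.086, 0.028]'

```text
clock: 4.28
ee_pos: [0.4919, -0.1484, 0.0027]
tool_rot: [[0.991, 0.13, -0.0], [0.13, -0.991, 0.0], [-0.0, -0.0, -1.0]]
contact_force: [-1.6, 0.3, 3.5]
opening: 0.0337
grip_force: 25.0
```

Run:
```python
from h import *
np.set_printoptions(precision=4,suppress=True)
C=np.array([.685,-.123]);a=.131
for n in('top','scene'):
    c=cap(n); W=cloud(c); img=c['img'].astype(int)
    x,y,z=W[...,0],W[...,1],W[...,2]
    q=(W[...,:2]-C)@rot(a); 
    # blade side edges in clamp frame: top-surface points in slices
    for lo,hi in((-.145,-.125),(-.125,-.105),(-.105,-.09),(-.09,-.06),(-.06,-.03)):
        m=(z>.011)&(z<.022)&(q[...,0]>lo)&(q[...,0]<hi)&(abs(q[...,1])<.075)
        v=q[m][:,1]; print(n,lo,len(v),v.min(),v.max(),(v.min()+v.max())/2)
    m=(z>.066)&(z<.082)&(q[...,0]>-.03)&(q[...,0]<.03); print('post',cv2.minAreaRect(q[m].astype(np.float32)))
s=bot.observe(); print(s['ee_pos'],s['tool_rot'][:2,:2].ravel(),s['contact_force'])
```

```text
top -0.145 5 -0.07292066724360322 -0.043424758125276054 -0.05817271268443963
top -0.125 77 -0.054670225460485326 0.054654491642149326 -7.866909168000036e-06
top -0.105 122 -0.053982323334007536 0.05428486266640307 0.0001512696661977661
top -0.09 236 -0.05448534137919063 0.054754920755668214 0.0001347896882387921
top -0.06 206 -0.05460814153983656 0.05478868983589492 9.027414802917702e-05
post ((-0.008509304374456406, 0.09698432683944702), (0.045706793665885925, 0.26328244805336), 1.4074270725250244)
scene -0.145 123 -0.05462362528043206 0.03005421632080353 -0.012284704479814265
scene -0.125 103 -0.055012694474265 0.023826882286365182 -0.01559290609394991
scene -0.105 82 -0.05352678379205395 0.05536187425909017 0.0009175452335181099
scene -0.09 159 -0.05534945381221827 0.0538399972319062 -0.0007547282901560343
scene -0.06 158 -0.05411860371619458 0.0543642952138988 0.00012284574885211216
post ((-0.004796264693140984, 0.02097177505493164), (0.049227483570575714, 0.41623052954673767), 0.15782997012138367)
[ 0.4918 -0.1484  0.0026] [ 0.9915  0.1303  0.1303 -0.9915] [-2.7477  1.8192  4.4833]
```

Emit:
drive_tool --plan '[0.0015, 0, 0, 0, 0, 0, 0.028, 0.003, 0, 0, 0, 0, 0, 0.028, 0.0045, 0, 0, 0, 0, 0, 0.028, 0.006, 0, 0, 0, 0, 0, 0.028, 0.006, 0, 0, 0, 0, 0, 0.028]'

```text
clock: 4.8
ee_pos: [0.4959, -0.1477, 0.0026]
tool_rot: [[0.991, 0.131, -0.004], [0.131, -0.991, 0.001], [-0.004, -0.001, -1.0]]
contact_force: [-9.4, -1.5, 12.6]
opening: 0.0336
grip_force: 25.0
```

Emit:
drive_tool --plan '[0.0005, 0, 0, 0, 0, 0, 0.028, 0.001, 0, 0, 0, 0, 0, 0.028, 0.001, 0, 0, 0, 0, 0, 0.028]'

```text
clock: 5.05
ee_pos: [0.4964, -0.1476, 0.0026]
tool_rot: [[0.991, 0.131, -0.005], [0.131, -0.991, 0.001], [-0.004, -0.001, -1.0]]
contact_force: [-11.5, -2.3, 13.9]
opening: 0.0338
grip_force: 25.0
```

Run:
```python
from h import *
np.set_printoptions(precision=4,suppress=True)
C=np.array([.685,-.123]);a=.131
ims=[]
for n,(u0,v0) in(('top',(235,135)),('scene',(260,200))):
    c=cap(n); W=cloud(c); z=W[...,2]
    q=(W[...,:2]-C)@rot(a)
    ims.append(c['img'][v0:v0+85,u0:u0+85])
    for s in(-1,1):
        for lo,hi in((.040,.044),(.044,.048),(.048,.053)):
            m=(z>.011)&(z<.022)&(q[...,0]>-.14)&(q[...,0]<.03)&(s*q[...,1]>lo)&(s*q[...,1]<hi)
            v=q[m][:,0]; print(n,s,lo,len(v),np.sort(v)[-4:])
    m=(z>.066)&(z<.082)&(q[...,0]>-.04)&(q[...,0]<.04)&(abs(q[...,1])>.02)&(abs(q[...,1])<.03); print('post x',np.sort(q[m][:,0])[[0,1,2,-3,-2,-1]], 'z',np.median(z[m]))
print(bot.observe()['contact_force'],bot.observe()['wrist_torque'])
cv2.imwrite('pics/e.png',cv2.resize(np.hstack(ims)[:,:,::-1],None,fx=4.6,fy=4.6,interpolation=cv2.INTER_CUBIC))
```

```text
top -1 0.04 35 [-0.034  -0.0303 -0.0277 -0.0267]
top -1 0.044 35 [-0.0373 -0.0319 -0.0281 -0.0249]
top -1 0.048 50 [-0.032  -0.0287 -0.0257 -0.0251]
top 1 0.04 26 [-0.0357 -0.0329 -0.029  -0.0266]
top 1 0.044 27 [-0.0294 -0.026  -0.0165  0.0241]
top 1 0.048 35 [-0.0322 -0.0318 -0.0296 -0.0248]
post x [-0.0196 -0.0187 -0.0183  0.0161  0.0163  0.0169] z 0.07463102369376245
scene -1 0.04 38 [-0.0317 -0.0278 -0.0271 -0.022 ]
scene -1 0.044 38 [-0.0327 -0.03   -0.0265 -0.0239]
scene -1 0.048 52 [-0.0321 -0.0297 -0.0272 -0.0218]
scene 1 0.04 22 [-0.0518 -0.0493 -0.0471 -0.0412]
scene 1 0.044 19 [-0.0488 -0.0466 -0.0426 -0.0408]
scene 1 0.048 26 [-0.0499 -0.0461 -0.0415 -0.0396]
post x [-0.0155 -0.0155 -0.0147  0.0182  0.0185  0.0192] z 0.07233073980188819
[-11.247   -1.8957  14.0933] [-0.4066  1.8494  0.0294]
```

View pics/e.png

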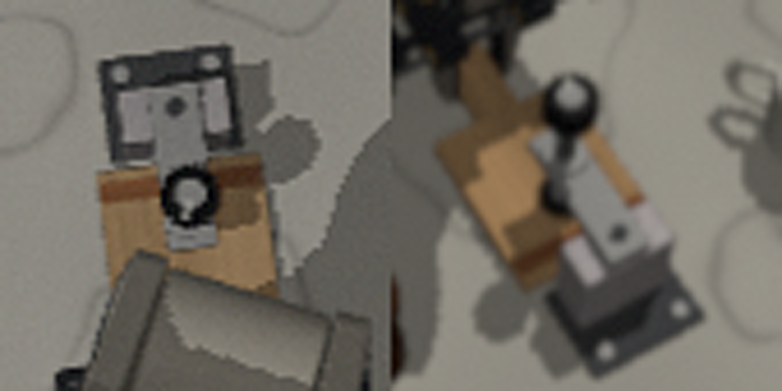

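Emit:
drive_tool --plan '[0, 0, -0.0005, 0, 0, 0, 0.028, 0, 0, -0.001, 0, 0, 0, 0.028, 0, 0, -0.001, 0, 0, 0, 0.028]'

```text
clock: 5.4
ee_pos: [0.4991, -0.1477, 0.0034]
tool_rot: [[0.991, 0.13, 0.0], [0.13, -0.991, -0.0], [0.0, 0.0, -1.0]]
contact_force: [-1.2, 0.4, -2.8]
opening: 0.0336
grip_force: 25.0
```

It was downward pressure, not the post, so relieving it freed the board. I'll keep going in small steps.

Emit:
drive_tool --plan '[0.0005, 0, 0, 0, 0, 0, 0.028, 0.001, 0, 0, 0, 0, 0, 0.028, 0.001, 0, 0, 0, 0, 0, 0.028, 0.001, 0, 0, 0, 0, 0, 0.028]'

```text
clock: 5.73
ee_pos: [0.5002, -0.1475, 0.0035]
tool_rot: [[0.991, 0.13, 0.0], [0.13, -0.991, -0.0], [0.0, 0.0, -1.0]]
contact_force: [-0.1, 0.1, -1.6]
opening: 0.0335
grip_force: 25.0
```

Emit:
drive_tool --plan '[0.0005, 0, 0, 0, 0, 0, 0.028, 0.001, 0, 0, 0, 0, 0, 0.028, 0.001, 0, 0, 0, 0, 0, 0.028, 0.001, 0, 0, 0, 0, 0, 0.028]'

```text
clock: 6.07
ee_pos: [0.501, -0.1474, 0.0036]
tool_rot: [[0.991, 0.13, 0.0], [0.13, -0.991, -0.0], [0.0, 0.0, -1.0]]
contact_force: [-0.3, -0.1, -2.6]
opening: 0.034
grip_force: 25.0
```

Emit:
drive_tool --plan '[0.0005, 0, 0, 0, 0, 0, 0.028, 0.001, 0, 0, 0, 0, 0, 0.028, 0.001, 0, 0, 0, 0, 0, 0.028, 0.001, 0, 0, 0, 0, 0, 0.028]'

```text
clock: 6.4
ee_pos: [0.502, -0.1473, 0.0036]
tool_rot: [[0.991, 0.13, 0.0], [0.13, -0.991, -0.0], [0.0, 0.0, -1.0]]
contact_force: [-0.2, -0.2, -2.1]
opening: 0.034
grip_force: 25.0
```

Emit:
drive_tool --plan '[0.0005, 0, 0, 0, 0, 0, 0.028, 0.001, 0, 0, 0, 0, 0, 0.028, 0.001, 0, 0, 0, 0, 0, 0.028, 0.001, 0, 0, 0, 0, 0, 0.028]'

```text
clock: 6.73
ee_pos: [0.5024, -0.1471, 0.0034]
tool_rot: [[0.991, 0.13, -0.001], [0.13, -0.991, 0.0], [-0.001, -0.0, -1.0]]
contact_force: [-3.4, -1.0, -0.9]
opening: 0.034
grip_force: 25.0
```

Emit:
drive_tool --plan '[0.0005, 0, 0, 0, 0, 0, 0.028, 0.001, 0, 0, 0, 0, 0, 0.028, 0.001, 0, 0, 0, 0, 0, 0.028, 0.001, 0, 0, 0, 0, 0, 0.028]'

```text
clock: 7.07
ee_pos: [0.5023, -0.147, 0.0032]
tool_rot: [[0.991, 0.131, -0.003], [0.131, -0.991, 0.0], [-0.003, -0.001, -1.0]]
contact_force: [-6.0, -3.4, -2.0]
opening: 0.0339
grip_force: 25.0
```

Run:
```python
from h import *
np.set_printoptions(precision=4,suppress=True)
C=np.array([.685,-.123]);a=.131
print(bot.observe()['contact_force'],bot.observe()['wrist_torque'])
for n in('top','top','scene'):
    c=cap(n); W=cloud(c); z=W[...,2]
    q=(W[...,:2]-C)@rot(a)
    for s in(-1,1):
        m=(z>.011)&(z<.020)&(q[...,0]>-.14)&(q[...,0]<.0)&(s*q[...,1]>.040)&(s*q[...,1]<.053)
        v=q[m][:,0]; print(n,s,np.sort(v)[-6:])
    m=(z>.011)&(z<.022)&(q[...,0]>-.1)&(q[...,0]<-.02)&(abs(q[...,1])<.065)
    v=q[m][:,1]; print('y',v.min(),v.max())
    m=(z>.066)&(z<.078)&(q[...,0]>-.04)&(q[...,0]<.04)&(abs(q[...,1])<.05); v=q[m]; print('post x',np.sort(v[:,0])[[0,1,-2,-1]], 'y',v[:,1].min(),v[:,1].max())
    k=q[(z>.145)&(abs(q[...,0]+.07)<.03)&(abs(q[...,1])<.03)]; print('knob',cv2.minEnclosingCircle(k.astype(np.float32)))
```

```text
[-6.0345 -3.4452 -2.013 ] [-0.533   1.1628 -0.1094]
top -1 [-0.022  -0.0217 -0.0207 -0.0192 -0.0189 -0.0058]
top 1 [-0.0222 -0.0205 -0.0202 -0.0202 -0.0187 -0.0109]
y -0.054866751712544994 0.05487913063303944
post x [-0.0237 -0.0188  0.0164  0.0165] y -0.03420222315562669 0.0352851395786671
knob ((-0.06965190917253494, -4.995762992621167e-06), 0.018524713814258575)
top -1 [-0.0221 -0.022  -0.0218 -0.0192 -0.0191 -0.0084]
top 1 [-0.0232 -0.0232 -0.0218 -0.0211 -0.0201 -0.0199]
y -0.05493595561736933 0.05491575671411765
post x [-0.0372 -0.0263  0.0159  0.0173] y -0.034604786966337536 0.03524350805831203
knob ((-0.06930296123027802, 0.00023622391745448112), 0.018323002383112907)
scene -1 [-0.0229 -0.021  -0.0199 -0.0185 -0.0182 -0.0169]
scene 1 [-0.0466 -0.0462 -0.045  -0.0436 -0.0426 -0.0405]
y -0.05534824605536697 0.055344698369595026
post x [-0.0352 -0.032   0.0189  0.0189] y -0.034891288403265094 0.03470720707229432
knob ((-0.06568499654531479, -0.00036819075467064977), 0.019323868677020073)
```

The board is home: its end is at −20 mm on both sides and its y edges are symmetric. Now release and rise.

Emit:
drive_tool --plan '[0, 0, 0.0003, 0, 0, 0, 0.045, 0, 0, 0.0003, 0, 0, 0, 0.06, 0, 0, 0.0003, 0, 0, 0, 0.06, 0, 0, 0.0003, 0, 0, 0, 0.06, 0, 0, 0.0003, 0, 0, 0, 0.06, 0, 0, -0.01, 0, 0, 0, 0.06, 0, 0, -0.03, 0, 0, 0, 0.06, 0, 0, -0.06, 0, 0, 0, 0.06, 0, 0, -0.1, 0, 0, 0, 0.06, 0, 0, -0.14, 0, 0, 0, 0.06, 0, 0, -0.18, 0, 0, 0, 0.06, 0, 0, -0.215, 0, 0, 0, 0.06, 0, 0, -0.215, 0, 0, 0, 0.06, 0, 0, -0.215, 0, 0, 0, 0.06]'

```text
clock: 8.38
ee_pos: [0.5052, -0.1474, 0.2215]
tool_rot: [[0.991, 0.13, 0.005], [0.13, -0.991, -0.001], [0.005, 0.002, -1.0]]
contact_force: [-0.3, -0.5, -1.0]
opening: 0.0601
grip_force: 0.0
```

Run:
```python
from h import *
np.set_printoptions(precision=4,suppress=True)
s=bot.observe(); print(s['joint_positions'],s['ee_pos'],s['tool_rot'],s['contact_force'])
C=np.array([.685,-.123]);a=.131
for n in('top','scene'):
    c=cap(n); W=cloud(c); z=W[...,2]
    q=(W[...,:2]-C)@rot(a)
    for lo,hi in((-.145,-.12),(-.12,-.1),(-.1,-.06),(-.06,-.025)):
        m=(z>.011)&(z<.022)&(q[...,0]>lo)&(q[...,0]<hi)&(abs(q[...,1])<.065)
        v=q[m][:,1]; print(n,lo,len(v),v.min(),v.max())
    k=W[(z>.135)&(z<.18)&(abs(q[...,0]+.07)<.03)&(abs(q[...,1])<.03)]; print('knob',cv2.minEnclosingCircle(k[:,:2].astype(np.float32)),np.percentile(k[:,2],[10,50,90]) )
```

```text
[-0.2867  0.1892  1.8397  0.0001  1.1072  1.1532] [ 0.5052 -0.1474  0.2215] [[ 0.9914  0.1304  0.0052]
 [ 0.1305 -0.9915 -0.0015]
 [ 0.005   0.0022 -1.    ]] [-0.2553 -0.5346 -1.0425]Traceback (most recent call last):
  File "<stdin>", line 10, in <module>
    return umr_minimum(a, axis, None, out, keepdims, initial, where)
ValueError: zero-size array to reduction operation minimum which has no identity
```

Emit:
drive_tool --plan '[0.01, 0, 0, 0, 0, -0.1, 0.06, 0.02, 0, 0, 0, 0, -0.2, 0.06, 0.03, 0, 0, 0, 0, -0.3, 0.06, 0.04, 0, 0, 0, 0, -0.4, 0.06, 0.05, 0, 0, 0, 0, -0.5, 0.06, 0.06, 0, 0, 0, 0, -0.6, 0.06, 0.07, 0, 0, 0, 0, -0.7, 0.06, 0.08, 0, 0, 0, 0, -0.8, 0.06, 0.09, 0, 0, 0, 0, -0.9, 0.06, 0.1, 0, 0, 0, 0, -1.0, 0.06, 0.113, 0, 0, 0, 0, -1.1, 0.06, 0.113, 0, 0, 0, 0, -1.2, 0.06, 0.113, 0, 0, 0, 0, -1.3, 0.06, 0.113, 0, 0, 0, 0, -1.4, 0.06, 0.113, 0, 0, 0, 0, -1.5, 0.06, 0.113, 0, 0, 0, 0, -1.6, 0.06, 0.113, 0, 0, 0, 0, -1.6, 0.06]'

```text
clock: 9.85
ee_pos: [0.6147, -0.132, 0.2163]
tool_rot: [[-0.164, 0.986, -0.004], [0.986, 0.164, 0.001], [0.001, -0.004, -1.0]]
contact_force: [-0.3, 0.4, -0.5]
opening: 0.0602
grip_force: 0.0
```

Emit:
drive_tool --plan '[0, 0, 0, 0, 0, -0.1, 0.06, 0, 0, 0, 0, 0, -0.2, 0.06, 0, 0, 0, 0, 0, -0.3, 0.06, 0, 0, 0, 0, 0, -0.4, 0.06, 0, 0, 0, 0, 0, -0.5, 0.06, 0, 0, 0, 0, 0, -0.6, 0.06, 0, 0, 0, 0, 0, -0.7, 0.06, 0, 0, 0, 0, 0, -0.8, 0.06, 0, 0, 0, 0, 0, -0.9, 0.06, 0, 0, 0, 0, 0, -1.0, 0.06, 0, 0, 0, 0, 0, -1.1, 0.06, 0, 0, 0, 0, 0, -1.2, 0.06, 0, 0, 0, 0, 0, -1.3, 0.06, 0, 0, 0, 0, 0, -1.4, 0.06, 0, 0, 0, 0, 0, -1.54, 0.06, 0, 0, 0, 0, 0, -1.54, 0.06, 0, 0, 0, 0, 0, -1.54, 0.06, 0, 0, 0, 0, 0, -1.54, 0.06]'

```text
clock: 11.35
ee_pos: [0.6155, -0.1322, 0.2178]
tool_rot: [[-0.992, -0.124, -0.001], [-0.124, 0.992, 0.0], [0.001, 0.0, -1.0]]
contact_force: [-0.4, -0.2, 0.4]
opening: 0.0601
grip_force: 0.0
```

Run:
```python
from h import *
np.set_printoptions(precision=4,suppress=True)
s=bot.observe(); print(s['joint_positions'],s['ee_pos'],s['tool_rot'],s['contact_force'],s['wrist_torque'])
C=np.array([.685,-.123]);a=.131
for n in('top','scene'):
    c=cap(n); W=cloud(c); z=W[...,2]
    q=(W[...,:2]-C)@rot(a)
    for lo,hi in((-.2,-.16),(-.145,-.12),(-.12,-.1),(-.1,-.06),(-.06,-.025)):
        m=(z>.011)&(z<.022)&(q[...,0]>lo)&(q[...,0]<hi)&(abs(q[...,1])<.065)
        v=q[m][:,1]
        if len(v): print(n,lo,len(v),v.min(),v.max())
    k=W[(z>.135)&(z<.18)&(abs(q[...,0]+.07)<.025)&(abs(q[...,1])<.025)]
    if len(k): print('knob',len(k),cv2.minEnclosingCircle(k[:,:2].astype(np.float32)),np.percentile(k[:,2],[10,50,90]) )
```

```text
[-0.2139  0.3578  1.6188  0.      1.1663 -1.9088] [ 0.6155 -0.1322  0.2178] [[-0.9923 -0.1237 -0.0013]
 [-0.1237  0.9923  0.0003]
 [ 0.0013  0.0005 -1.    ]] [-0.4048 -0.1851  0.3885] [ 0.0752 -0.1749 -0.0037]
top -0.2 11 -0.017112227333415442 0.0005678912989302682
top -0.145 238 -0.04079463052378081 0.05463366502921651
top -0.12 196 -0.04570214180228791 0.0531465963737046
top -0.1 337 -0.05406310383305801 0.05437976295094502
top -0.06 21 -0.05204760359024049 0.027735125938128484
knob 41 ((0.6089875102043152, -0.13320234417915344), 0.015528070740401745) [0.1485 0.1622 0.1672]
scene -0.2 92 -0.017393193557375695 0.016699426006438672
scene -0.145 150 -0.05491940374559714 0.029217586074488898
scene -0.12 102 -0.05436159440304708 0.053322648219709806
scene -0.1 207 -0.05574125923861929 0.054037938373667035
scene -0.06 175 -0.05443335438805652 0.05529914856473414
knob 149 ((0.6197997331619263, -0.1326715499162674), 0.018759597092866898) [0.1445 0.1612 0.1646]
```

Emit:
drive_tool --plan '[-0.001, 0, 0.02, 0, 0, 0, 0.06, -0.001, 0, 0.04, 0, 0, 0, 0.06, -0.001, 0, 0.06, 0, 0, 0, 0.06, -0.001, 0, 0.075, 0, 0, 0, 0.06, -0.001, 0, 0.085, 0, 0, 0, 0.06, -0.001, 0, 0.085, 0, 0, 0, 0.06, -0.001, 0, 0.085, 0, 0, 0, 0.06, -0.001, 0, 0.085, 0, 0, 0, 0.06]'

```text
clock: 12.12
ee_pos: [0.6176, -0.1323, 0.1346]
tool_rot: [[-0.992, -0.128, 0.001], [-0.128, 0.992, -0.0], [-0.001, -0.0, -1.0]]
contact_force: [0.0, 0.5, 0.0]
opening: 0.0599
grip_force: 0.0
```

Emit:
drive_tool --plan '[0, 0, 0, 0, 0, 0, 0.045, 0, 0, 0, 0, 0, 0, 0.03, 0, 0, 0, 0, 0, 0, 0.028, 0, 0, 0, 0, 0, 0, 0.028, 0, 0, 0, 0, 0, 0, 0.028, 0, 0, 0, 0, 0, 0, 0.028, 0, 0, 0, 0, 0, 0, 0.028]' --newtons 30

```text
clock: 12.7
ee_pos: [0.6171, -0.132, 0.1338]
tool_rot: [[-0.992, -0.129, 0.0], [-0.129, 0.992, 0.0], [-0.0, 0.0, -1.0]]
contact_force: [0.2, 1.1, 1.4]
opening: 0.0332
grip_force: 30.0
```

Emit:
drive_tool --plan '[0, 0, 0.00045, 0, 0, 0.1, 0.028, 0, 0, 0.0009, 0, 0, 0.2, 0.028, 0, 0, 0.00134, 0, 0, 0.3, 0.028, 0, 0, 0.00178, 0, 0, 0.4, 0.028, 0, 0, 0.00178, 0, 0, 0.4, 0.028, 0, 0, 0.00178, 0, 0, 0.4, 0.028]'

```text
clock: 13.2
ee_pos: [0.6171, -0.1315, 0.1319]
tool_rot: [[-0.964, 0.265, 0.0], [0.265, 0.964, 0.001], [0.0, 0.001, -1.0]]
contact_force: [1.1, 5.4, 1.6]
opening: 0.0333
grip_force: 30.0
```

```bash
cat > s.py <<'E'
from h import *
np.set_printoptions(precision=4,suppress=True)
s=bot.observe(); R=s['tool_rot']; print(s['clock'],s['ee_pos'],s['contact_force'],s['wrist_torque'],'q6',s['joint_positions'][5],'yaw',np.arctan2(R[1,0],R[0,0]))
E
python3 s.py
```

```text
13.2 [ 0.6171 -0.1315  0.1319] [1.1115 5.427  1.6194] [ 1.0399 -0.2566 -0.199 ] q6 -1.516311598216433 yaw 2.873542127467973
```

Emit:
drive_tool --plan '[0, 0, 0.00045, 0, 0, 0.1, 0.028, 0, 0, 0.0009, 0, 0, 0.2, 0.028, 0, 0, 0.00134, 0, 0, 0.3, 0.028, 0, 0, 0.00134, 0, 0, 0.3, 0.028]'

```text
clock: 13.53
ee_pos: [0.6173, -0.1312, 0.1306]
tool_rot: [[-0.84, 0.542, 0.001], [0.542, 0.84, 0.001], [0.0, 0.001, -1.0]]
contact_force: [1.6, 7.3, 2.3]
opening: 0.0333
grip_force: 30.0
```

Emit:
drive_tool --plan '[0, 0, 0.00045, 0, 0, 0.1, 0.028, 0, 0, 0.0009, 0, 0, 0.2, 0.028, 0, 0, 0.00134, 0, 0, 0.3, 0.028, 0, 0, 0.00134, 0, 0, 0.3, 0.028]'

```text
clock: 13.87
ee_pos: [0.6176, -0.131, 0.1293]
tool_rot: [[-0.642, 0.767, 0.001], [0.767, 0.642, 0.002], [0.0, 0.002, -1.0]]
contact_force: [2.7, 7.6, 0.6]
opening: 0.0333
grip_force: 30.0
```

Emit:
drive_tool --plan '[0.0003, 0.0003, 0.00045, 0, 0, 0.1, 0.028, 0.0006, 0.0005, 0.0009, 0, 0, 0.2, 0.028, 0.0006, 0.0005, 0.00134, 0, 0, 0.3, 0.028, 0.0006, 0.0005, 0.00134, 0, 0, 0.3, 0.028]'

```text
clock: 14.2
ee_pos: [0.6179, -0.1306, 0.1282]
tool_rot: [[-0.387, 0.922, 0.002], [0.922, 0.387, 0.001], [0.0, 0.002, -1.0]]
contact_force: [2.8, 6.6, 0.8]
opening: 0.0337
grip_force: 30.0
```

```bash
python3 s.py
```

```text
14.2 [ 0.6179 -0.1306  0.1282] [2.792  6.6126 0.7934] [ 1.2235 -0.6894 -0.0365] q6 -0.6097955640714251 yaw 1.9682821260614511
```

Emit:
drive_tool --plan '[0.0003, 0, 0.00045, 0, 0, 0.1, 0.028, 0.0005, 0, 0.0009, 0, 0, 0.2, 0.028, 0.0005, 0, 0.00134, 0, 0, 0.3, 0.028, 0.0005, 0, 0.00134, 0, 0, 0.3, 0.028]'

```text
clock: 14.53
ee_pos: [0.6185, -0.1304, 0.128]
tool_rot: [[-0.097, 0.995, 0.004], [0.995, 0.097, 0.0], [0.0, 0.004, -1.0]]
contact_force: [2.5, 6.3, 9.4]
opening: 0.0335
grip_force: 30.0
```

Emit:
drive_tool --plan '[0, 0, 0.00045, 0, 0, 0.1, 0.028, 0, 0, 0.0009, 0, 0, 0.2, 0.028, 0, 0, 0.0009, 0, 0, 0.2, 0.028, 0, 0, 0.0009, 0, 0, 0.2, 0.028]'

```text
clock: 14.87
ee_pos: [0.6189, -0.1304, 0.1279]
tool_rot: [[0.097, 0.995, 0.005], [0.995, -0.097, 0.0], [0.001, 0.005, -1.0]]
contact_force: [1.0, 7.3, 15.6]
opening: 0.0331
grip_force: 30.0
```

```bash
python3 s.py
```

```text
14.8667 [ 0.6189 -0.1304  0.1279] [ 0.9719  7.3252 15.5874] [ 1.2984 -0.0984 -0.158 ] q6 -0.11456760339072622 yaw 1.4736134160614687
```

Touch was felt: z stopped at about 128.0 mm and the vertical force rose, with the touch yaw at about 1.92. Next I'll take the hand's push off and turn the remaining 0.34 rad without sinking.

Emit:
drive_tool --plan '[0, 0, -0.001, 0, 0, 0, 0.028, 0, 0, -0.002, 0, 0, 0.05, 0.028, 0, 0, -0.002, 0, 0, 0.12, 0.028, 0, 0, -0.002, 0, 0, 0.2, 0.028, 0, 0, -0.002, 0, 0, 0.27, 0.028, 0, 0, -0.002, 0, 0, 0.34, 0.028, 0, 0, -0.002, 0, 0, 0.34, 0.028, 0, 0, -0.002, 0, 0, 0.34, 0.028]'

```text
clock: 15.53
ee_pos: [0.619, -0.1304, 0.1281]
tool_rot: [[0.423, 0.906, 0.004], [0.906, -0.423, 0.0], [0.002, 0.004, -1.0]]
contact_force: [7.4, 5.4, -1.7]
opening: 0.0334
grip_force: 30.0
```

```bash
python3 s.py
python3 - <<'E'
from h import *
c=cap('scene','z.png'); W=cloud(c); z=W[...,2]; q=(W[...,:2]-[.685,-.123])@rot(.131)
for lo,hi in((-.09,-.055),(-.05,-.03),(-.02,.02)):
    m=(z>.065)&(z<.1)&(q[...,0]>lo)&(q[...,0]<hi)&(abs(q[...,1])<.014); print(lo,m.sum(),np.median(z[m]))
E
```

```text
15.5333 [ 0.619  -0.1304  0.1281] [ 7.3765  5.4246 -1.7437] [ 1.0454 -1.2994 -0.032 ] q6 0.22515157714116318 yaw 1.1339290004955727
-0.09 0 nan
-0.05 39 0.08648426157671013
-0.02 132 0.08562529923720927
  return _methods._mean(a, axis=axis, dtype=dtype,
  ret = ret.dtype.type(ret / rcount)
```

Emit:
drive_tool --plan '[0, 0, 0, 0, 0, 0, 0.05, 0, 0, 0, 0, 0, 0, 0.065, 0, 0, 0, 0, 0, 0, 0.065, 0, 0, 0, 0, 0, 0, 0.065, 0, 0, -0.01, 0, 0, 0, 0.065, 0, 0, -0.03, 0, 0, 0, 0.065, 0, 0, -0.06, 0, 0, 0, 0.065, 0, 0, -0.1, 0, 0, 0, 0.065, -0.03, -0.08, -0.11, 0, 0, 0, 0.065, -0.05, -0.12, -0.11, 0, 0, 0, 0.065, -0.07, -0.16, -0.11, 0, 0, 0, 0.065, -0.09, -0.2, -0.11, 0, 0, 0, 0.065, -0.11, -0.23, -0.11, 0, 0, 0, 0.065, -0.11, -0.23, -0.11, 0, 0, 0, 0.065, -0.11, -0.23, -0.11, 0, 0, 0, 0.065, -0.11, -0.23, -0.11, 0, 0, 0, 0.065]'

```text
clock: 16.92
ee_pos: [0.3598, -0.1326, 0.2384]
tool_rot: [[0.427, 0.904, 0.001], [0.904, -0.427, -0.001], [-0.0, 0.001, -1.0]]
contact_force: [0.5, -0.8, 0.4]
opening: 0.065
grip_force: 0.0
```

```bash
python3 s.py
python3 - <<'E'
from h import *
np.set_printoptions(precision=4,suppress=True)
C=np.array([.685,-.123]);a=.131
def beam(W):
    z=W[...,2]; q=(W[...,:2]-C)@rot(a)
    for lo,hi in((-.09,-.075),(-.06,-.045),(-.045,-.03),(-.02,.02)):
        m=(z>.078)&(z<.1)&(q[...,0]>lo)&(q[...,0]<hi)&(abs(q[...,1])<.013); print(lo,m.sum(),z[m].mean() if m.any() else '',end='; ')
    k=W[(z>.12)&(z<.18)&(abs(q[...,0]+.07)<.03)&(abs(q[...,1])<.03)]; print('knob z',np.percentile(k[:,2],[50,90]) if len(k) else '')
ims=[]
for n in('top','scene'):
    print(n); beam(np.load('/tmp/'+n+'.npz')['W'])
    c=cap(n); W=cloud(c); beam(W); z=W[...,2]; q=(W[...,:2]-C)@rot(a)
    ims.append(c['img'][130:270,210:350] if n=='top' else c['img'][160:300,220:360])
    for lo,hi in((-.2,-.16),(-.14,-.12),(-.12,-.1),(-.1,-.06),(-.06,-.025)):
        m=(z>.011)&(z<.022)&(q[...,0]>lo)&(q[...,0]<hi)&(abs(q[...,1])<.065)
        v=q[m][:,1]
        if len(v): print(lo,len(v),v.min(),v.max())
    for s in(-1,1):
        m=(z>.011)&(z<.020)&(q[...,0]>-.14)&(q[...,0]<.0)&(s*q[...,1]>.040)&(s*q[...,1]<.053); print(np.sort(q[m][:,0])[-5:])
cv2.imwrite('pics/f.png',cv2.resize(np.hstack(ims)[:,:,::-1],None,fx=2.8,fy=2.8,interpolation=cv2.INTER_CUBIC))
E
```

```text
16.9167 [ 0.3598 -0.1326  0.2384] [ 0.5321 -0.8058  0.3855] [-0.0139 -0.0989 -0.0101] q6 0.0844384788503975 yaw 1.1297550373470069
top
-0.09 39 0.08543525809267412; -0.06 0 ; -0.045 32 0.08459149956692384; -0.02 99 0.0846916403629313; knob z [0.1639 0.1678]
-0.09 37 0.08818831099763157; -0.06 0 ; -0.045 34 0.08788915270741376; -0.02 102 0.08858853150401305; knob z [0.1581 0.161 ]
-0.2 132 -0.016638528240949916 0.03275314123877383
-0.14 223 -0.05487848899857624 0.05461533653772753
-0.12 213 -0.054183699203038685 0.05470369019596963
-0.1 355 -0.05607206429643125 0.05471715446954945
-0.06 250 -0.054739392791962896 0.05489959061194892
[-0.022  -0.0213 -0.0198 -0.019  -0.0052]
[-0.0232 -0.0229 -0.0222 -0.0205 -0.0194]
scene
-0.09 17 0.08425088433540273; -0.06 44 0.08448308925871863; -0.045 36 0.08288005237475568; -0.02 97 0.08305141396230784; knob z [0.161  0.1641]
-0.09 12 0.08723987561765784; -0.06 42 0.08798538357992793; -0.045 39 0.08586655417050047; -0.02 100 0.0868221806773311; knob z [0.1552 0.1582]
-0.2 94 -0.018269983337169133 0.016927376952665673
-0.14 118 -0.0551896889612423 0.02276216182624717
-0.12 99 -0.054649140226759436 0.053261690738108255
-0.1 215 -0.054820509972901596 0.05523735038793591
-0.06 172 -0.05500303347628832 0.054016757512704294
[-0.0193 -0.0176 -0.0176 -0.0174 -0.017 ]
[-0.0442 -0.0436 -0.0415 -0.0414 -0.0405]
```

View pics/f.png

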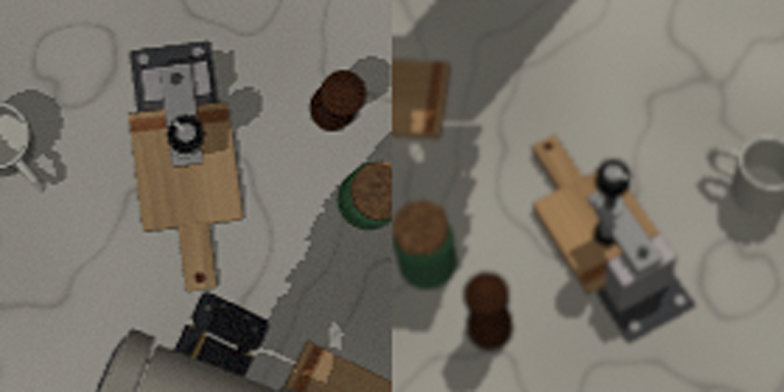

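The last picture shows the board home and square under the foot, with the mug, jar and mill untouched. The knob sank 5.8 mm and the beam rose about 3.3 mm, which puts about 14 N on the board.

```bash
python3 -c "
from rig import bot
print(bot.hand_in())"
```

```text
the job is handed in; nothing more can be done
None
```

The board is home, centred and square against the post, and clamped about an eighth of a turn past touch (roughly 14 N on it, judged from the beam's rise); the arm is clear, the other things were left alone, and the job was handed in at about 17 s.

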